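# Load the small parcel into the transit case and shut its door

## Task

Put the smallest brown parcel, right way up, on the white board in front of the grey transit case, and push it long way first into the case until its end is flush with the mouth. Then swing the case's blue door fully shut on it. Leave the other things where they are.

Things in the scene. Friction and masses are not known exactly. Their poses are not given: they have to be found in the camera images.
- small_parcel: The smallest brown cardboard parcel: 55 mm along its x, 76 mm along its y (the long way), 30 mm high, 0.22 kg. Loose. Origin: centre of its underside, z up.
- case: Grey plastic case (tunnel closed at the back) fixed with its white loading board on the bench. Origin: middle of the mouth at bench height; x level into the case, z up. Outside 76 mm wide, 85 mm long, top 42 mm above the bench. The board, also the case's floor, is 4 mm thick, 92 mm wide and reaches 190 mm out in front of the mouth (x = -0.19); its blue line leads to the mouth.
- case_mouth (a point): Middle of the case's mouth on the board's top, 4 mm above the bench; same axes as the case. Inside the case is 60 mm wide, 34 mm high, 79 mm deep; the mouth flares to about 68 mm over its first 12 mm.
- case_back (a point): Middle of the case's inner back wall, on the board's top, 79 mm in from the mouth.
- door (a joint): Blue door of the case, 72 mm wide, 33 mm high, 4 mm thick, underside 5.5 mm above the bench, on an upright hinge at the case's +y side. 0 = shut flat, 5 mm in front of the mouth; grows (rad) as the free edge swings outward, up to 2.5. From the hinge the free edge lies along (-sin q, -cos q) in the case's x, y. Stays where left.
- door_hinge (a point): Hinge axis of the door at half the door's height (22 mm above the bench): 37 mm to the case's +y side of the mouth's middle and 5 mm in front of the mouth.
- door_edge (a point): Middle of the door's free edge, 73 mm from the hinge axis.
- flat_parcel: Bystander: larger light brown parcel, 75 x 112 x 47 mm, too big for the case. Origin: centre of underside.
- tall_parcel: Bystander: brown parcel 70 x 102 x 57 mm, too big for the case. Origin: centre of underside.
- stamp: Bystander: red and black self-inking stamp, 40 x 71 mm, 78 mm high. Origin: centre of underside.

How it is judged:
By the outcome, as a careful person would: the job done as asked, in the order asked, and still so for the second after the job is handed in, with the robot touching nothing.
It also fails if it takes over 61 s, if anything falls off the work surface, if the arm or the gripper's body presses on something with over 40 N, if the wrist force passes 120 N, or if a joint passes its speed limit or range.

## Robot

A 7-joint arm with a two-finger parallel gripper is mounted at the origin on the work surface; the furniture and walls round the work are solid. World frame = base frame: x ahead of the robot, y to its left, z up, the work surface at z = 0. Lengths are in mm, angles in rad, forces in N, time in s.
With the tool pointing down it reaches from about 400 to 875 mm from the base axis. Payload 19.3 kg.
Tool frame: the origin (TCP) lies at the very end of the fingers, on their centre line; the grasp point (between the pads) lies 19 mm behind it; z points along the fingers, y is the line along which they close (so a half turn about z gives the same grasp; the last joint's range is limited). The gripper opens to 85 mm and grips with 20 to 120 N. Pads are 22 mm wide; open, the fingers measure 114 mm over their backs; the gripper's body (76 mm by 85 mm) begins 54 mm behind the grasp point. The pads swing forward as they close: fully open they stand 13 mm farther back than shut.
Start: joints at [1.228, 0.521, -0.036, 1.599, 0.021, 1.021, -0.113], TCP at [168.365, -601.887, 231.291] pointing down, gripper open.
Joint ranges: [-2.91, 2.91], [-0.3, 2.13], [-1.5, 1.42], [0.17, 2.43], [-1.26, 4.41], [0.16, 1.93], [-2.52, 2.52]. Speed limits (rad/s): [1.89, 1.89, 2.39, 2.39, 3.01, 3.01, 3.01].

## Interface

Orientations are given as a unit quaternion [w, x, y, z].
In Python, from cell import env, eyes, models gives the robot as it stands.
- The arm moves only by the tool servo_tool, never from a script. Its argument "motion" is one flat list of numbers, 7 for each row, row after row: the shift along the tool's x, y, z normalised to -1 to 1, where 1 is 1 m, then the turn, a rotation vector about the tool's x, y, z normalised to -1 to 1, where 1 is 60 degrees, then the closure, from -1 (fully open) to 1 (shut). In form: [x, y, z, wx, wy, wz, fingers, x, y, z, wx, wy, wz, fingers, ...]. A call has exactly 10 rows; each row is the pose to reach, as a shift and turn from the pose commanded when the call began, along the tool's axes at that moment; what a row does not reach only later rows make up. A row lasts 1/12 s, in which the tool goes at most 41.7 mm and 7.16 degrees, less where a joint would pass 70% of its speed; a pose out of reach is approached as far as the arm can. A call with a number of a shift or a turn outside -1 to 1 is refused whole. A call with a gripper value outside its range is refused whole. The fingers move at their own pace and stop on an object; "force" is the grip in N (left out, the last holds). Time passes only in rows, so rows that repeat a pose let the fingers close, or fill a call up. It gives the time, the measured TCP pose, the force, the opening and the grip force at its end, in the units of the state.
- env.state(): the state, without advancing time (a new reading comes with each control period).
- eyes.read_camera(name): name is "scene" or "top" or "wrist"; returns the picture (384x512x3 uint8, red, green, blue); there is no depth.
- eyes.calibration(name): a dict with "vfov" (degrees; the focal length in pixels is half the picture's height over the tangent of half this angle, whatever the lens; pixels are square), "cx", "cy" (the principal point, pixels), "distortion" ([k1, k2, p1, p2, k3] as OpenCV has them; the pictures are not rectified), "R" (3x3) and "t" (3): a world point X has camera coordinates R X + t; the wrist camera has in their place "hand_eye" (4x4, takes a point from camera to tool coordinates, whose origin is the TCP and whose axes are the flange's). Camera axes: x right, y down, z forward; pixel columns grow to the right and rows downward; lengths in mm; the calibration is good to about 2 mm. A picture is of the moment at which its call begins: read the wrist's pose just before it. calibration takes no time and is no camera call.
- env.sign_off(): hands the job in; it is judged then, once.
Trained networks look in the newest picture that a camera, given by its name, has taken for a name from the list of things; names that differ only in an ending like _2 or _b are one class to them, and where a whole thing is asked for, a point or a joint stands for the part that bears it (a point fixed in the world has none). Each returns a list of dicts, best first, with "conf" (0 to 1); they miss things now and then, are a little off and sometimes report something else, mostly with a low value. They report only what shows in the picture. A call takes as long as a camera call.
- models.recognise(camera, query): "xy" ([column, row] in pixels, amid what is visible of it).
- models.trace(camera, query): "mask" (384x512 bool, what is visible of it) and "xy" ([column, row] in pixels, amid what is visible of it).
- models.mark_of(camera, query): "xy" ([column, row] in pixels: a listed point, or the origin of a listed thing).
The state is a dict: "time_s": time; "joints": joint angles; "qd": joint speeds; "joint_torque": joint torques, N m; "eef_pos": TCP position; "eef_rot": TCP orientation; "force": force on the tool from outside, world axes, zero at the start; "ft_torque": the same for the moment, N m; "opening": finger opening in mm; "gripper_force": force on a finger pad.
Only numpy, scipy, OpenCV 4.12 (cv2) and the standard library are available. Lean on these libraries where they do the work, as an engineer would, in place of code of your own. Each camera call takes 0.05 s, during which the arm holds its last target. There are 200 camera calls.

## Working session

There is one attempt and no reset: what is moved stays moved. The work goes in short steps, Python scripts to look and compute and a tool call to move; the robot and the scene stay as the last step left them, time stands still between calls to the robot, and variables do not carry over. Pictures are saved under pics/ and viewed, at most 11 in all, crops included, and the job is handed in when it is done.

Besides the shell and the picture viewer there is one more tool, called after "Request:" as name(argument=value, ...) on one line, values as JSON. servo_tool: Moves the arm, as the interface text tells. Scaled input: -1 to 1 covers 1 m each way for a shift and 60 degrees each way for a turn. Its arguments: {"type":"object","properties":{"motion":{"type":"array"},"force":{"type":"number"}},"required":["motion"]}

```bash
ls; mkdir -p pics; cat > h.py <<'E'
import numpy as np, cv2
from scipy.spatial.transform import Rotation as Ro
from cell import env, eyes, models
def cal(n, s=None):
    c=eyes.calibration(n); f=192/np.tan(np.radians(c['vfov'])/2)
    K=np.array([[f,0,c['cx']],[0,f,c['cy']],[0,0,1.]]); d=np.array(c['distortion'],float)
    if 'R' in c: return K,d,np.array(c['R']),np.array(c['t']).ravel()
    s=s or env.state(); H=np.array(c['hand_eye']); w,x,y,z=s['eef_rot']
    T=np.eye(4); T[:3,:3]=Ro.from_quat([x,y,z,w]).as_matrix(); T[:3,3]=s['eef_pos']
    W=np.linalg.inv(T@H); return K,d,W[:3,:3],W[:3,3]
def back(c,xy,z):
    K,d,R,t=c; p=cv2.undistortPoints(np.array(xy,float).reshape(-1,1,2),K,d).reshape(-1,2)
    r=np.c_[p,np.ones(len(p))]@R; o=-R.T@t
    return o+r*((z-o[2])/r[:,2])[:,None]
def proj(c,X):
    K,d,R,t=c; return cv2.projectPoints(np.array(X,float).reshape(-1,1,3),cv2.Rodrigues(R)[0],t,K,d)[0].reshape(-1,2)
E
python3 - <<'E'
from h import *
s=env.state(); print(s)
for n in ['top','scene']:
    im=eyes.read_camera(n); cv2.imwrite(f'pics/{n}0.png',im[:,:,::-1])
    c=cal(n)
    for q,z in [('small_parcel',0),('case',0),('case_mouth',4),('case_back',4),('door_hinge',22),('door_edge',22),('flat_parcel',0),('tall_parcel',0),('stamp',0)]:
        for r in models.mark_of(n,q)[:2]: print(n,q,round(r['conf'],2),np.round(r['xy'],1),back(c,r['xy'],z).round(1)[0])
E
```

```text
pics
{'time_s': 0.0, 'joints': array([ 1.22778288,  0.52204049, -0.03633632,  1.60003394,  0.02119056,
        1.02109013, -0.11282018]), 'qd': array([ 3.61067465e-04, -6.81653784e-04, -4.03777900e-04, -3.93440724e-05,
        1.22781637e-03, -1.71769143e-03, -3.82194396e-04]), 'joint_torque': array([-1.39003250e-04, -9.27114558e+01,  1.98005028e+00, -3.69941819e+01,
        1.77337392e-02,  8.00992217e-03,  3.54656856e-05]), 'eef_pos': array([ 168.2761721 , -601.55218521,  230.69984566]), 'eef_rot': array([-5.82054994e-04,  9.90712673e-01,  1.35970761e-01, -1.16715740e-04]), 'force': array([-0.09366342, -0.30365967,  0.46431334]), 'ft_torque': array([ 0.00728357,  0.02633642, -0.01849228]), 'gripper_force': 0.0, 'opening': 85.49729455852152}
top case 0.89 [333.1 174.2] [ 501.7 -174.1    0. ]
top case_mouth 0.73 [334.5 170.5] [ 511.6 -177.6    4. ]
top case_back 0.78 [360.8 178.9] [ 486.5 -250.9    4. ]
top door_hinge 0.65 [340.1 155.8] [ 549.9 -191.    22. ]
top door_edge 0.62 [332.1 170.9] [ 508.6 -167.2   22. ]
top door_edge 0.44 [313.9 145.2] [ 580.8 -119.6   22. ]
top flat_parcel 0.61 [230.2 141.9] [599.6 112.6   0. ]
top tall_parcel 0.81 [161.1 239.5] [328.9 311.5   0. ]
top stamp 0.81 [180.8 127.7] [644.7 253.4   0. ]
scene small_parcel 0.9 [260.2 164.9] [433.5 132.3   0. ]
scene case 0.8 [224.4 256.9] [ 503.5 -179.     0. ]
scene case_mouth 0.79 [226.4 259.5] [ 513.2 -184.     4. ]
scene case_mouth 0.23 [265.4 252.4] [ 591.4 -113.5    4. ]
scene case_back 0.93 [205.4 278.1] [ 494.7 -256.1    4. ]
scene door_hinge 0.88 [236.3 262.3] [ 544.3 -183.8   22. ]
scene door_edge 0.51 [224.9 253.9] [ 506.3 -178.9   22. ]
scene flat_parcel 0.79 [304.1 190.2] [589.9 118.7   0. ]
scene tall_parcel 0.61 [260.6 114. ] [329.4 315.4   0. ]
scene stamp 0.92 [334.5 168.8] [635.  236.1   0. ]
```

```bash
python3 - <<'E'
import cv2
for n in ['top','scene']:
    im=cv2.imread(f'pics/{n}0.png'); 
    im=im[90:300,120:400] if n=='top' else im[90:310,160:400]
    cv2.imwrite(f'pics/{n}0c.png',cv2.resize(im,None,fx=2.7,fy=2.7,interpolation=cv2.INTER_CUBIC))
E
```

```text
(no output)
```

View pics/top0c.png

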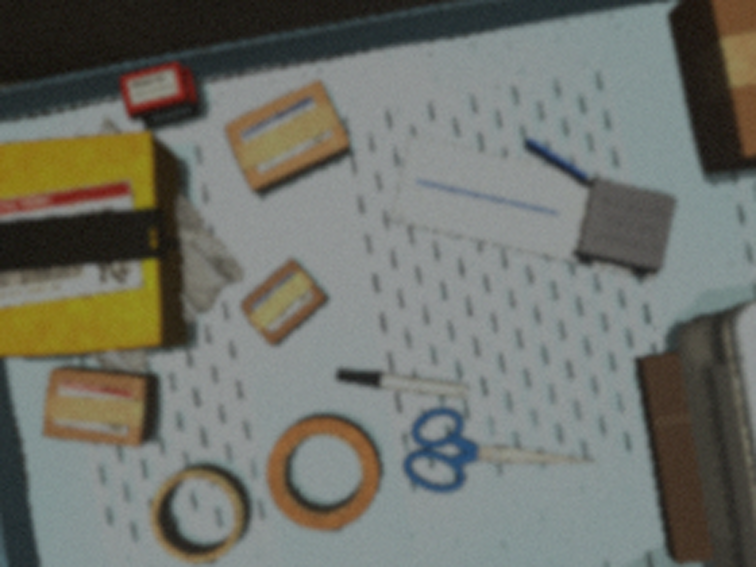

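View pics/scene0c.png

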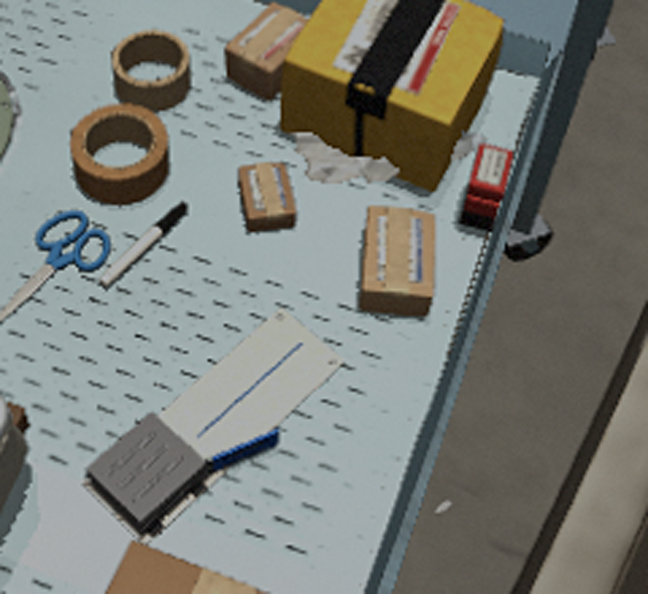

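The top crop shows the small parcel at full-image pixel (225,202), the board's blue line running from (275,157) to (327,169), the case at about (352,173), and the door open at (315,143)–(339,156). The scene crop agrees: the door is open past 90° and the mouth is clear. Next I fit the parcel, case and door.

```bash
cat >> h.py <<'E'
from scipy.optimize import minimize
def boxpts(p,sx,sy,z0,z1):
    x,y,a=p; R=np.array([[np.cos(a),-np.sin(a)],[np.sin(a),np.cos(a)]])
    q=np.array([[i*sx/2,j*sy/2] for i in(-1,1) for j in(-1,1)])@R.T+[x,y]
    return np.vstack([np.c_[q,np.full(4,z)] for z in (z0,z1)])
def sil(c,P,S=4):
    h=cv2.convexHull((proj(c,P)*S+S/2).astype(np.float32)).astype(np.int32)
    m=np.zeros((384*S,512*S),np.uint8); cv2.fillConvexPoly(m,h,1); return m
def fitbox(views,p0,sx,sy,z0,z1,S=4):
    V=[(c,cv2.resize(m.astype(np.uint8),None,fx=S,fy=S,interpolation=cv2.INTER_NEAREST)) for c,m in views]
    def cost(p):
        t=0
        for c,m in V:
            s=sil(c,boxpts(p,sx,sy,z0,z1)); t+=1-(s&m).sum()/(s|m).sum()
        return t/len(V)
    best=None
    for a in np.arange(0,np.pi,np.pi/8):
        x0=np.array([p0[0],p0[1],a]); r=minimize(cost,x0,method='Nelder-Mead',options=dict(initial_simplex=x0+np.vstack([np.zeros(3),np.diag([12,12,.3])]),xatol=.05))
        if best is None or r.fun<best.fun: best=r
    return best.x,best.fun
E
python3 - <<'E'
from h import *
import numpy as np
C={n:cal(n) for n in('top','scene')}
M={}
for n in C:
    im=eyes.read_camera(n)
    for q in('small_parcel','case','door'):
        for r in models.trace(n,q)[:2]:
            print(n,q,round(r['conf'],2),np.round(r['xy']),r['mask'].sum())
            M.setdefault((n,q),r['mask'])
    hsv=cv2.cvtColor(im,cv2.COLOR_RGB2HSV)
    b=(cv2.inRange(hsv,(105,90,30),(130,255,255))>0)
    k,lab,st,ce=cv2.connectedComponentsWithStats(b.astype(np.uint8))
    for i in range(1,k):
        if st[i,4]>25:
            pts=np.argwhere(lab==i)[:,::-1].astype(float); m=pts.mean(0); d=np.linalg.svd(pts-m,full_matrices=False)[2][0]; t=(pts-m)@d
            e=np.array([m+d*t.min(),m+d*t.max()]); print(' blue',n,st[i],e.round(),back(C[n],e,4).round(),back(C[n],e,38).round())
for q in('small_parcel',):
    v=[(C[n],M[n,q]) for n in C if (n,q) in M]
    for vv in [v]+[[a] for a in v]: print(q,fitbox(vv,(433,132),55,76,0,30))
E
```

```text
top small_parcel 0.64 [223. 200.] 558
top case 0.72 [319. 165.] 3377
 blue top [316 142  21  14  56] [[316. 142.]
 [336. 155.]] [[ 592. -128.    4.]
 [ 555. -183.    4.]] [[ 586. -123.   38.]
 [ 549. -176.   38.]]
 blue top [270 242  27  30 217] [[285. 242.]
 [282. 271.]] [[317. -34.   4.]
 [237. -26.   4.]] [[320. -32.  38.]
 [243. -24.  38.]]
scene small_parcel 0.87 [259. 164.] 482
scene case 0.88 [238. 246.] 3385
 blue scene [239 249  24  15 119] [[263. 251.]
 [238. 262.]] [[ 583. -113.    4.]
 [ 543. -173.    4.]] [[ 590. -127.   38.]
 [ 552. -185.   38.]]
small_parcel (array([431.12847563, 127.62971286,   0.7153789 ]), np.float64(0.08672169993437084))
small_parcel (array([432.17079322, 127.78412067,   0.68174387]), np.float64(0.08159451884148239))
small_parcel (array([430.06861022, 128.54076426,   0.72063043]), np.float64(0.07888407888407889))
```

Request:
servo_tool(motion=[0.349, -0.172, 0.01, 0, 0, -0.95, -1, 0.349, -0.172, 0.01, 0, 0, -0.95, -1, 0.349, -0.172, 0.01, 0, 0, -0.95, -1, 0.349, -0.172, 0.01, 0, 0, -0.95, -1, 0.349, -0.172, 0.01, 0, 0, -0.95, -1, 0.349, -0.172, 0.01, 0, 0, -0.95, -1, 0.349, -0.172, 0.01, 0, 0, -0.95, -1, 0.349, -0.172, 0.01, 0, 0, -0.95, -1, 0.349, -0.172, 0.01, 0, 0, -0.95, -1, 0.349, -0.172, 0.01, 0, 0, -0.95, -1])

```text
time_s: 2.23
eef_pos: [462.4, -337.3, 221.4]
eef_rot: [-0.0, 0.804, 0.595, 0.001]
force: [0.6, 0.1, 0.3]
opening: 85.6
gripper_force: 0.0
```

```bash
cat >> h.py <<'E'
def go(x,y,z,yaw_y):
    "tool-frame numbers to reach TCP xyz with tool y axis at world angle yaw_y (deg, mod 180), tool down"
    s=env.state(); w,a,b,c=s['eef_rot']; R=Ro.from_quat([a,b,c,w]).as_matrix()
    cur=np.degrees(np.arctan2(R[1,1],R[0,1])); 
    d=(yaw_y-cur+90)%180-90
    t=np.radians(cur+d); yv=np.array([np.cos(t),np.sin(t),0]); zv=np.array([0,0,-1.]); G=np.c_[np.cross(yv,zv),yv,zv]
    rv=np.degrees(Ro.from_matrix(R.T@G).as_rotvec())/60; sh=R.T@(np.array([x,y,z])-s['eef_pos'])/1000
    print('t',round(s['time_s'],2),'pos',s['eef_pos'].round(1),'yaw',round(cur,1),'open',round(s['opening'],1),'F',s['force'].round(1),'j',s['joints'].round(2),'\n->',sh.round(4),rv.round(4),'steps',round(np.linalg.norm(sh)*1000/41.7,1))
E
python3 -c "
from h import *
go(400,128,230,40.1)"
```

```text
t 2.23 pos [ 462.4 -337.3  221.4] yaw -17.0 open 85.6 F [0.6 0.1 0.3] j [ 0.79  0.47 -0.36  1.74  0.19  0.97  0.06] 
-> [ 0.4267 -0.1957 -0.0079] [ 0.0024 -0.0013 -0.9517] steps 11.3
```

Request:
servo_tool(motion=[0.39, -0.179, -0.008, 0, 0, -0.95, -1, 0.39, -0.179, -0.008, 0, 0, -0.95, -1, 0.39, -0.179, -0.008, 0, 0, -0.95, -1, 0.39, -0.179, -0.008, 0, 0, -0.95, -1, 0.39, -0.179, -0.008, 0, 0, -0.95, -1, 0.39, -0.179, -0.008, 0, 0, -0.95, -1, 0.39, -0.179, -0.008, 0, 0, -0.95, -1, 0.39, -0.179, -0.008, 0, 0, -0.95, -1, 0.39, -0.179, -0.008, 0, 0, -0.95, -1, 0.39, -0.179, -0.008, 0, 0, -0.95, -1])

```text
time_s: 3.07
eef_pos: [404.7, 72.6, 229.4]
eef_rot: [0.0, 0.425, 0.905, 0.0]
force: [1.9, 0.1, 0.2]
opening: 85.2
gripper_force: 0.0
```

```bash
python3 - <<'E'
from h import *
go(431,128,230,40.1)
c=cal('wrist'); im=eyes.read_camera('wrist'); cv2.imwrite('pics/w1.png',im[:,:,::-1])
print(proj(c,[[431,128,30]]))
for r in models.trace('wrist','small_parcel')[:2]:
    print(r['conf'],r['xy'],r['mask'].sum())
    if r['conf']>.5: print(fitbox([(c,r['mask'])],(431,128),55,76,0,30))
E
```

```text
t 3.07 pos [404.7  72.6 229.4] yaw 39.6 open 85.2 F [1.9 0.1 0.2] j [ 0.35  0.25 -0.78  2.1   0.23  0.87  0.13] 
-> [ 0.0259  0.0556 -0.0006] [ 0.0005  0.0007 -0.0076] steps 1.5
[[306.11615402 142.30721861]]
0.71 [306.7, 139.8] 3344
(array([429.02465516, 129.25301402,   0.70294765]), np.float64(0.0655686164917122))
```

View pics/w1.png

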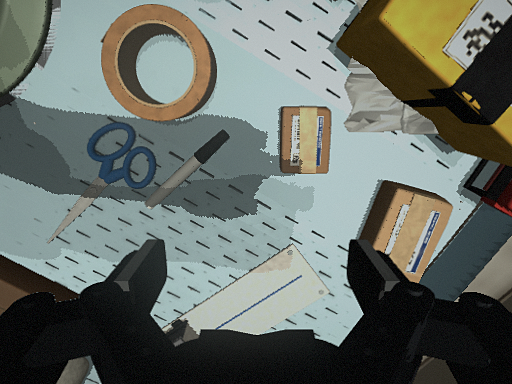

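The wrist view shows the small parcel at (305,140), label up, where the fit expects it. Crumpled paper lies close at (350,125), so I'll shift the grasp slightly away from it and open the fingers only partly.

Request:
servo_tool(motion=[0.021, 0.055, 0.04, 0, 0, -0.01, -0.65, 0.021, 0.055, 0.08, 0, 0, -0.01, -0.65, 0.021, 0.055, 0.12, 0, 0, -0.01, -0.65, 0.021, 0.055, 0.16, 0, 0, -0.01, -0.65, 0.021, 0.055, 0.16, 0, 0, -0.01, -0.65, 0.021, 0.055, 0.16, 0, 0, -0.01, -0.65, 0.021, 0.055, 0.16, 0, 0, -0.01, -0.65, 0.021, 0.055, 0.16, 0, 0, -0.01, -0.65, 0.021, 0.055, 0.16, 0, 0, -0.01, -0.65, 0.021, 0.055, 0.16, 0, 0, -0.01, -0.65])

```text
time_s: 4.0
eef_pos: [435.2, 122.1, 70.4]
eef_rot: [0.001, 0.421, 0.907, 0.001]
force: [-0.6, -0.4, 0.1]
opening: 70.4
gripper_force: 0.0
```

```bash
python3 - <<'E'
from h import *
go(434,124,5,40.3)
c=cal('wrist'); im=eyes.read_camera('wrist'); cv2.imwrite('pics/w2.png',im[:,:,::-1])
for r in models.trace('wrist','small_parcel')[:2]:
    print(r['conf'],r['xy'],r['mask'].sum())
    if r['conf']>.3: print(fitbox([(c,r['mask'])],(430,128),55,76,0,30))
E
```

```text
t 4.0 pos [435.2 122.1  70.4] yaw 40.2 open 70.4 F [-0.6 -0.4  0.1] j [ 0.05  0.58 -0.59  2.15  0.6   0.57 -0.28] 
-> [0.0023 0.0002 0.0654] [ 0.002   0.0013 -0.0021] steps 1.6
0.73 [258.7, 195.0] 9914
(array([430.0761261 , 129.0163288 ,   0.71694964]), np.float64(0.06978817237092116))
```

View pics/w2.png

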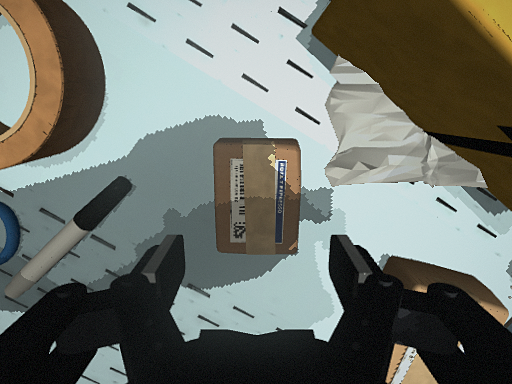

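The parcel is centred between the fingers at (258,195) with both sides clear, so I descend and grip.

Request:
servo_tool(motion=[0.002, 0, 0.03, 0, 0, 0, -0.65, 0.002, 0, 0.05, 0, 0, 0, -0.65, 0.002, 0, 0.065, 0, 0, 0, -0.65, 0.002, 0, 0.065, 0, 0, 0, -0.65, 0.002, 0, 0.065, 0, 0, 0, 0.4, 0.002, 0, 0.065, 0, 0, 0, 0.4, 0.002, 0, 0.065, 0, 0, 0, 0.4, 0.002, 0, 0.065, 0, 0, 0, 0.4, 0.002, 0, 0.065, 0, 0, 0, 0.4, 0.002, 0, 0.065, 0, 0, 0, 0.4], force=40)

```text
time_s: 4.93
eef_pos: [433.5, 123.7, 4.8]
eef_rot: [0.001, 0.421, 0.907, 0.0]
force: [-1.0, -0.6, 11.7]
opening: 54.7
gripper_force: 44.3
```

```bash
python3 - <<'E'
from h import *
go(434,124,120,40.3)
# fit case+board+door from masks and marks
C={n:cal(n) for n in('top','scene')}
S=4
V=[]
for n in C:
    eyes.read_camera(n); r=models.trace(n,'case')[0]; print(n,r['conf'],r['mask'].sum())
    V.append((n,C[n],cv2.resize(r['mask'].astype(np.uint8),None,fx=S,fy=S,interpolation=cv2.INTER_NEAREST)))
def parts(p):
    x,y,a,q=p; R=np.array([[np.cos(a),-np.sin(a)],[np.sin(a),np.cos(a)]])
    def B(x0,x1,y0,y1,z0,z1):
        P=np.array([[i,j] for i in(x0,x1) for j in(y0,y1)])@R.T+[x,y]; return np.vstack([np.c_[P,np.full(4,z)] for z in(z0,z1)])
    d=np.array([-np.sin(q),-np.cos(q)]); nn=np.array([-d[1],d[0]])*2; h=np.array([-5,37])
    D=np.array([h+nn,h-nn,h+73*d+nn,h+73*d-nn])@R.T+[x,y]
    return [B(0,85,-38,38,0,42),B(-190,85,-46,46,0,4),np.vstack([np.c_[D,np.full(4,z)] for z in(5.5,38.5)])]
def cost(p,V):
    t=0
    for n,c,m in V:
        s=np.maximum.reduce([sil(c,P) for P in parts(p)]); t+=1-(s&m).sum()/(s|m).sum()
    return t/len(V)
for vv in (V,V[:1],V[1:]):
    b=min((minimize(cost,x0,args=(vv,),method='Nelder-Mead',options=dict(initial_simplex=np.array(x0)+np.vstack([np.zeros(4),np.diag([8,8,.1,.2])]),xatol=.02)) for x0 in([511,-180,-1.85,1.8],[515,-176,-1.8,1.6])),key=lambda r:r.fun)
    print([k[0] for k in vv],b.x.round(3),round(b.fun,3))
E
```

```text
t 4.93 pos [433.5 123.7   4.8] yaw 40.2 open 54.7 F [-1.  -0.6 11.7] j [-0.06  0.7  -0.45  2.17  0.74  0.43 -0.41] 
-> [-0.0002  0.0007 -0.1151] [ 0.001   0.0007 -0.0016] steps 2.8
top 0.87 2952
scene 0.92 3379
['top', 'scene'] [ 511.033 -177.121   -1.824    1.911] 0.112
['top'] [ 513.382 -177.046   -1.812    1.923] 0.156
['scene'] [ 508.76  -180.448   -1.826    1.879] 0.04
```

Request:
servo_tool(motion=[0, 0, -0.04, 0, 0, 0, 0.4, 0, 0, -0.08, 0, 0, 0, 0.4, -0.03, -0.016, -0.1, 0, 0, 0.1, 0.4, -0.065, -0.034, -0.12, 0, 0, 0.21, 0.4, -0.1, -0.052, -0.14, 0, 0, 0.32, 0.4, -0.135, -0.07, -0.16, 0, 0, 0.43, 0.4, -0.17, -0.088, -0.175, 0, 0, 0.54, 0.4, -0.205, -0.107, -0.19, 0, 0, 0.65, 0.4, -0.24, -0.125, -0.19, 0, 0, 0.76, 0.4, -0.27, -0.14, -0.19, 0, 0, 0.87, 0.4])

```text
time_s: 5.97
eef_pos: [500.7, -175.5, 195.9]
eef_rot: [0.001, 0.779, 0.627, 0.001]
force: [0.4, 0.0, -3.2]
opening: 54.3
gripper_force: 45.0
```

```bash
python3 - <<'E'
from h import *
go(506,-198,200,-14.5)
c=cal('wrist'); im=eyes.read_camera('wrist'); cv2.imwrite('pics/w3.png',im[:,:,::-1])
for q in('case','case_mouth','case_back','door_hinge','door_edge','door'):
    for r in models.mark_of('wrist',q)[:2]: print(q,round(r['conf'],2),np.round(r['xy']),back(c,r['xy'],{'case':0,'case_mouth':4,'case_back':4}.get(q,22)).round(1))
E
```

```text
t 5.97 pos [ 500.7 -175.5  195.9] yaw -12.3 open 54.3 F [ 0.4  0.  -3.2] j [ 0.57  0.45 -0.45  1.87  0.25  0.88 -0.22] 
-> [-0.0208  0.01   -0.0041] [0.0024 0.0005 0.0361] steps 0.6
case 0.95 [261. 165.] [[ 507.4 -176.     0. ]]
case_mouth 0.68 [263. 167.] [[ 509.2 -177.7    4. ]]
door_hinge 0.76 [298. 166.] [[ 545.8 -180.2   22. ]]
door_hinge 0.58 [266. 169.] [[ 511.4 -176.    22. ]]Traceback (most recent call last):
  File "<stdin>", line 5, in <module>
ValueError: it knows: case, case_back, case_mouth, door_edge, door_hinge, flat_parcel, small_parcel, stamp, tall_parcel
```

View pics/w3.png

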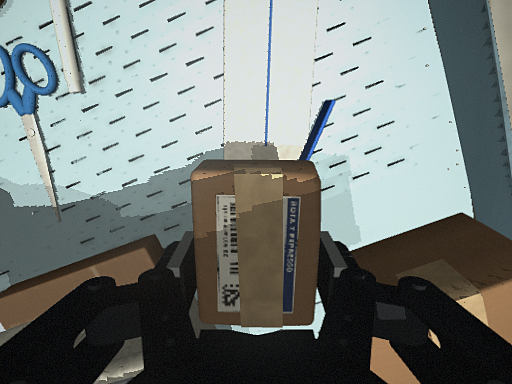

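The wrist view shows the board's blue line from (271,0) to (266,143), the board edges at columns ≈223 and 316, and the open door at (305–332, 100–160). The parcel is held squarely. I'll take the case axis from this image.

```bash
python3 - <<'E'
from h import *
c=cal('wrist'); im=cv2.imread('pics/w3.png')
hsv=cv2.cvtColor(im,cv2.COLOR_BGR2HSV)
b=cv2.inRange(hsv,(105,100,40),(130,255,255)); b[170:]=0
for nm,x0,x1 in(('line',255,285),('door',295,345)):
    m=np.zeros_like(b); m[:,x0:x1]=b[:,x0:x1]; p=np.argwhere(m)[:,::-1].astype(float)
    for z in ((4,) if nm=='line' else (5.5,38.5)):
        w=back(c,p,z)[:,:2]; u=np.linalg.svd(w-w.mean(0),full_matrices=False)[2][0]; t=(w-w.mean(0))@u
        print(nm,z,len(p),w.mean(0).round(1),'ang',np.degrees(np.arctan2(u[1],u[0])).round(2),(w.mean(0)+u*t.min()).round(1),(w.mean(0)+u*t.max()).round(1))
g=cv2.cvtColor(im,cv2.COLOR_BGR2GRAY).astype(float); sat=hsv[:,:,1].astype(float)
L=[];Rr=[]
for y in range(0,140,2):
    s=cv2.blur(sat,(3,5))[y]
    d=np.diff(s); l=215+np.argmin(d[215:235]); L.append([l+.5,y])
    if y<60: Rr.append([305+np.argmax(d[305:325])+.5,y])
for P in(L,Rr):
    w=back(c,P,4)[:,:2]; v=cv2.fitLine(w.astype(np.float32),cv2.DIST_HUBER,0,.01,.01).ravel()
    print('edge',v[2:].round(1),np.degrees(np.arctan2(v[1],v[0])).round(2))
r=models.trace('wrist','small_parcel')
s=env.state()
for q in r[:1]:
    print(q['conf'],fitbox([(c,q['mask'])],s['eef_pos'][:2]+np.array([1,6]),55,76,s['eef_pos'][2]-5,s['eef_pos'][2]+25))
E
```

```text
line 4 297 [532.4 -79.1] ang -103.52 [548.3 -13. ] [ 515.4 -149.6]
door 5.5 626 [ 572.1 -145.1] ang -124.08 [ 591.7 -116.2] [ 552.2 -174.5]
door 38.5 626 [ 566.4 -140.9] ang -124.08 [ 584.  -114.9] [ 548.5 -167.4]
edge [490.1 -69.6] 76.71
edge [587.5 -47.5] 83.71
0.73 (array([ 5.01901989e+02, -1.66917094e+02, -2.01929223e-01]), np.float64(0.10246000049680248))
```

```bash
python3 -c "
from h import *
go(533.9,-72.5,45,-13.5)"
```

```text
t 6.32 pos [ 500.4 -171.7  194.2] yaw -11.8 open 54.2 F [ 0.3  0.7 -1.7] j [ 0.56  0.45 -0.46  1.87  0.25  0.88 -0.22] 
-> [0.1039 0.0125 0.1492] [-0.0001 -0.0004  0.0275] steps 4.4
```

The arm had drifted between that picture and the pose I used for it, so I'll re-measure now that it is still.

```bash
cat > m.py <<'E'
from h import *
c=cal('wrist'); s0=env.state(); im=eyes.read_camera('wrist')[:,:,::-1].copy(); s1=env.state(); print(s0['eef_pos'].round(1),s1['eef_pos'].round(1))
hsv=cv2.cvtColor(im,cv2.COLOR_BGR2HSV)
b=cv2.inRange(hsv,(105,100,40),(130,255,255)); b[160:]=0
for nm,x0,x1 in(('line',250,290),('door',295,345)):
    m=np.zeros_like(b); m[:,x0:x1]=b[:,x0:x1]; p=np.argwhere(m)[:,::-1].astype(float)
    w=back(c,p,4 if nm=='line' else 22)[:,:2]; u=np.linalg.svd(w-w.mean(0),full_matrices=False)[2][0]; t=(w-w.mean(0))@u
    print(nm,len(p),w.mean(0).round(1),'ang',np.degrees(np.arctan2(u[1],u[0])).round(2),(w.mean(0)+u*t.min()).round(1),(w.mean(0)+u*t.max()).round(1))
for q in('case','case_mouth','door_hinge','door_edge'):
    for r in models.mark_of('wrist',q)[:1]: print(q,round(r['conf'],2),np.round(r['xy']),back(c,r['xy'],{'case':0,'case_mouth':4}.get(q,22)).round(1))
E
python3 m.py
```

```text
[ 500.4 -171.7  194.2] [ 500.4 -171.7  194.2]
line 294 [535.  -79.9] ang -104.01 [551.5 -13.6] [ 516.5 -154.2]
door 596 [ 572.1 -145.8] ang -124.74 [ 589.7 -120.4] [ 554.2 -171.6]
case 0.87 [267. 170.] [[ 511.4 -178.     0. ]]
case_mouth 0.97 [265. 171.] [[ 509.7 -177.2    4. ]]
door_hinge 0.62 [302. 171.] [[ 547.7 -181.7   22. ]]
door_edge 0.81 [331. 101.] [[ 587.6 -118.    22. ]]
```

Request:
servo_tool(motion=[0.035, 0.005, 0.02, 0, 0, 0.037, 0.4, 0.07, 0.01, 0.05, 0, 0, 0.037, 0.4, 0.104, 0.0154, 0.08, 0, 0, 0.037, 0.4, 0.104, 0.0154, 0.11, 0, 0, 0.037, 0.4, 0.104, 0.0154, 0.14, 0, 0, 0.037, 0.4, 0.104, 0.0154, 0.155, 0, 0, 0.037, 0.4, 0.104, 0.0154, 0.155, 0, 0, 0.037, 0.4, 0.104, 0.0154, 0.155, 0, 0, 0.037, 0.4, 0.104, 0.0154, 0.155, 0, 0, 0.037, 0.4, 0.104, 0.0154, 0.155, 0, 0, 0.037, 0.4])

```text
time_s: 7.4
eef_pos: [538.0, -74.5, 40.5]
eef_rot: [0.001, 0.789, 0.614, 0.001]
force: [0.6, 0.1, -1.0]
opening: 54.8
gripper_force: 44.9
```

```bash
python3 - <<'E'
from h import *
go(536.8,-72.7,9.3,-14)
c=cal('wrist'); im=eyes.read_camera('wrist'); cv2.imwrite('pics/w4.png',im[:,:,::-1])
E
```

```text
t 7.4 pos [538.  -74.5  40.5] yaw -14.2 open 54.8 F [ 0.6  0.1 -1. ] j [ 0.28  0.69 -0.35  1.94  0.41  0.58 -0.59] 
-> [ 0.0014 -0.0016  0.0312] [ 0.0021 -0.0003 -0.0036] steps 0.8
```

View pics/w4.png

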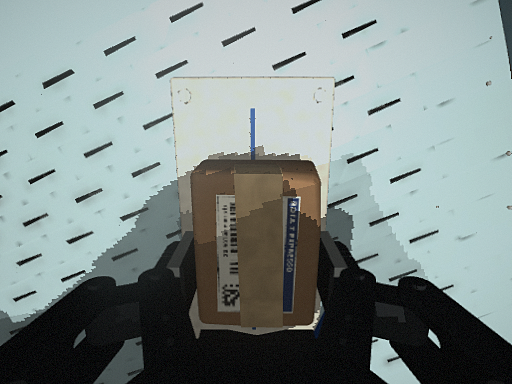

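The parcel hangs over the board, parallel to the blue line (column 252) and centred between the edges (172 and 334). I lower it, release and lift clear.

Request:
servo_tool(motion=[0.001, -0.0015, 0.015, 0, 0, -0.004, 0.4, 0.001, -0.0015, 0.027, 0, 0, -0.004, 0.4, 0.001, -0.0015, 0.0315, 0, 0, -0.004, 0.4, 0.001, -0.0015, 0.0315, 0, 0, -0.004, 0.4, 0.001, -0.0015, 0.0315, 0, 0, -0.004, 0.4, 0.001, -0.0015, 0.0315, 0, 0, -0.004, -0.65, 0.001, -0.0015, 0.0315, 0, 0, -0.004, -0.65, 0.001, -0.0015, 0.0315, 0, 0, -0.004, -0.65, 0.001, -0.0015, 0.0, 0, 0, -0.004, -0.65, 0.001, -0.0015, -0.04, 0, 0, -0.004, -0.65])

```text
time_s: 8.28
eef_pos: [534.2, -72.5, 77.8]
eef_rot: [-0.002, 0.788, 0.616, -0.002]
force: [1.4, -0.4, 0.4]
opening: 70.6
gripper_force: 0.0
```

```bash
python3 - <<'E'
from h import *
go(510.7+.2419*173,-177.5+.9703*173,80,-14)
c=cal('wrist'); eyes.read_camera('wrist')
r=models.trace('wrist','small_parcel')[0]; p,f=fitbox([(c,r['mask'])],(538,-68),55,76,4,34)
a=np.radians(-104); x=np.array([np.cos(a),np.sin(a)]); n=np.array([-x[1],x[0]]); d=p[:2]-[510.7,-177.5]
print(r['conf'],p,f,'case x,y',d@x,d@n,'yaw',np.degrees(p[2]))
E
```

```text
t 8.28 pos [534.2 -72.5  77.8] yaw -13.9 open 70.6 F [ 1.4 -0.4  0.4] j [ 0.31  0.63 -0.39  1.93  0.37  0.66 -0.55] 
-> [ 0.0655  0.0027 -0.0023] [-0.0048  0.0004  0.0013] steps 1.6
0.75 [537.7754947  -67.87280129   2.89698483] 0.07510441345284913 case x,y -112.92095739681078 -0.24998292781958414 yaw 165.9850042595826
```

Request:
servo_tool(motion=[0.03, 0.001, -0.002, 0, 0, 0, 0.5, 0.067, 0.0025, -0.002, 0, 0, 0, 0.5, 0.067, 0.0025, -0.002, 0, 0, 0, 0.5, 0.067, 0.0025, -0.002, 0, 0, 0, 0.5, 0.067, 0.0025, -0.002, 0, 0, 0, 0.5, 0.067, 0.0025, 0.02, 0, 0, 0, 0.5, 0.067, 0.0025, 0.045, 0, 0, 0, 0.5, 0.067, 0.0025, 0.066, 0, 0, 0, 0.5, 0.067, 0.0025, 0.066, 0, 0, 0, 0.5, 0.067, 0.0025, 0.066, 0, 0, 0, 0.5])

```text
time_s: 9.22
eef_pos: [553.8, -9.3, 12.7]
eef_rot: [-0.0, 0.788, 0.616, -0.001]
force: [1.1, 0.0, 0.2]
opening: 21.4
gripper_force: 0.0
```

```bash
cat >> h.py <<'E'
A=np.radians(-104); CX=np.array([np.cos(A),np.sin(A)]); CN=np.array([-CX[1],CX[0]]); MO=np.array([510.7,-177.5])
def cgo(x,y,z,yaw=-14):
    s=env.state(); d=s['eef_pos'][:2]-MO; print('case-frame TCP',(d@CX).round(1),(d@CN).round(1)); p=MO+x*CX+y*CN; go(*p,z,yaw)
E
python3 -c "
from h import *
cgo(-60,0,12)"
```

```text
case-frame TCP -173.6 1.1
t 9.22 pos [553.8  -9.3  12.7] yaw -14.0 open 21.4 F [1.1 0.  0.2] j [ 0.14  0.75 -0.33  1.91  0.43  0.55 -0.72] 
-> [-0.1136 -0.0011  0.0008] [-0.0017  0.0008 -0.0001] steps 2.7
```

Request:
servo_tool(motion=[-0.012, -0.001, 0.0008, 0, 0, 0, 0.5, -0.024, -0.001, 0.0008, 0, 0, 0, 0.5, -0.036, -0.001, 0.0008, 0, 0, 0, 0.5, -0.048, -0.001, 0.0008, 0, 0, 0, 0.5, -0.06, -0.001, 0.0008, 0, 0, 0, 0.5, -0.072, -0.001, 0.0008, 0, 0, 0, 0.5, -0.082, -0.001, 0.0008, 0, 0, 0, 0.5, -0.091, -0.001, 0.0008, 0, 0, 0, 0.5, -0.098, -0.001, 0.0008, 0, 0, 0, 0.5, -0.103, -0.001, 0.0008, 0, 0, 0, 0.5])

```text
time_s: 10.05
eef_pos: [528.5, -109.1, 12.2]
eef_rot: [-0.0, 0.788, 0.616, -0.0]
force: [1.7, 2.1, 0.4]
opening: 21.4
gripper_force: 0.8
```

```bash
python3 - <<'E'
from h import *
cgo(-13,0,12)
for n in('top','scene'):
    im=eyes.read_camera(n)
    cr=im[120:200,260:380] if n=='top' else im[200:300,180:310]
    cv2.imwrite(f'pics/{n}1.png',cv2.resize(cr,None,fx=3,fy=3,interpolation=cv2.INTER_CUBIC)[:,:,::-1])
a,b=cv2.imread('pics/top1.png'),cv2.imread('pics/scene1.png')
o=np.zeros((300,a.shape[1]+b.shape[1],3),np.uint8); o[:a.shape[0],:a.shape[1]]=a; o[:b.shape[0],a.shape[1]:]=b; cv2.imwrite('pics/c1.png',o)
E
```

```text
case-frame TCP -70.7 0.7
t 10.05 pos [ 528.5 -109.1   12.2] yaw -14.0 open 21.4 F [1.7 2.1 0.4] j [ 0.34  0.74 -0.34  1.95  0.46  0.53 -0.56] 
-> [-0.0577 -0.0007  0.0002] [-0.0001  0.0001  0.0004] steps 1.4
```

View pics/c1.png

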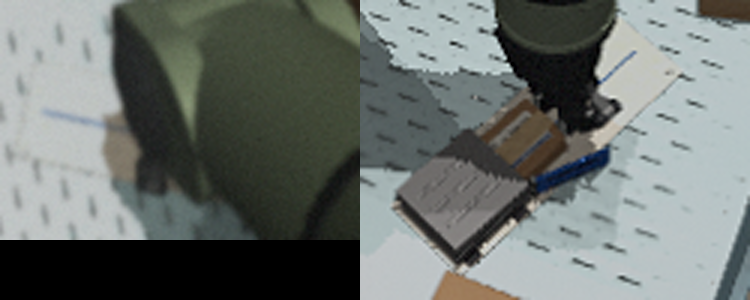

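The scene crop shows the parcel entering the mouth straight, with the fingers behind it and the door clear to the right. The tan patch in the top crop is shadow on the board. I keep pushing.

Request:
servo_tool(motion=[-0.008, -0.0007, 0, 0, 0, 0, 0.5, -0.016, -0.0007, 0, 0, 0, 0, 0.5, -0.024, -0.0007, 0, 0, 0, 0, 0.5, -0.031, -0.0007, 0, 0, 0, 0, 0.5, -0.037, -0.0007, 0, 0, 0, 0, 0.5, -0.042, -0.0007, 0, 0, 0, 0, 0.5, -0.046, -0.0007, 0, 0, 0, 0, 0.5, -0.049, -0.0007, 0, 0, 0, 0, 0.5, -0.05, -0.0007, 0, 0, 0, 0, 0.5, -0.05, -0.0007, 0, 0, 0, 0, 0.5])

```text
time_s: 10.98
eef_pos: [515.9, -156.8, 12.3]
eef_rot: [-0.0, 0.788, 0.616, -0.0]
force: [0.3, 0.2, -0.4]
opening: 21.6
gripper_force: 0.0
```

```bash
python3 - <<'E'
from h import *
cgo(-13,0,12)
im=eyes.read_camera('wrist')[200:384,130:380]
sc=eyes.read_camera('scene')[215:285,190:300]
a=cv2.resize(im,None,fx=1.6,fy=1.6); b=cv2.resize(sc,None,fx=3.6,fy=3.6,interpolation=cv2.INTER_CUBIC)
o=np.zeros((300,800,3),np.uint8); o[:a.shape[0],:a.shape[1]]=a; o[:b.shape[0],402:402+b.shape[1]]=b[:,:398]; cv2.imwrite('pics/c2.png',o[:,:,::-1])
E
```

```text
case-frame TCP -21.4 0.0
t 10.98 pos [ 515.9 -156.8   12.3] yaw -14.0 open 21.6 F [ 0.3  0.2 -0.4] j [ 0.43  0.74 -0.34  1.95  0.46  0.53 -0.48] 
-> [-0.0084 -0.      0.0003] [-0.0001  0.0001  0.0005] steps 0.2
```

View pics/c2.png

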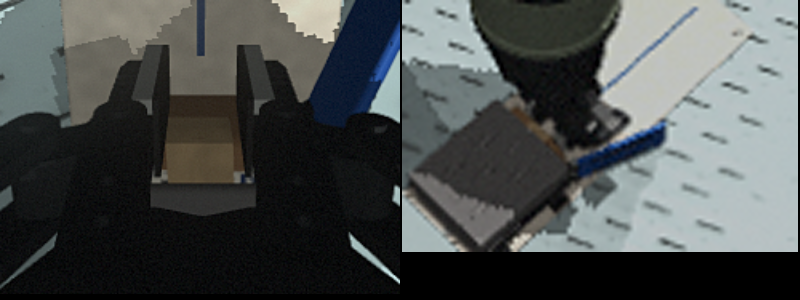

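Through the finger gap the wrist crop shows the parcel's rear face (rows 95–118), its taped top, and the case roof edge at row 183. I'll measure how far it still protrudes.

```bash
cat > e.py <<'E'
from h import *
c=cal('wrist'); im=eyes.read_camera('wrist'); cv2.imwrite('pics/last.png',im[:,:,::-1])
for col in(245,256,268):
    g=cv2.GaussianBlur(im,(7,3),0)[:,col].astype(int)
    d=np.abs(np.diff(g,axis=0)).sum(1); rows=[r for r in range(225,340) if d[r]>12 and d[r]==d[max(0,r-3):r+4].max()]
    for r in rows:
        w=[back(c,[[col,r+.5]],z)[0,:2]-MO for z in(4,34,42)]; print(col,r,d[r],'x at z4,34,42:',[round(float(v@CX),1) for v in w])
E
python3 e.py
```

```text
245 259 109 x at z4,34,42: [-9.1, -25.6, -30.1]
245 273 18 x at z4,34,42: [-0.4, -18.7, -23.6]
245 289 25 x at z4,34,42: [9.9, -10.5, -15.9]
245 314 57 x at z4,34,42: [26.6, 2.9, -3.4]
245 332 54 x at z4,34,42: [39.4, 13.1, 6.1]
256 235 71 x at z4,34,42: [-23.3, -37.1, -40.7]
256 259 104 x at z4,34,42: [-9.1, -25.6, -30.1]
256 273 17 x at z4,34,42: [-0.4, -18.7, -23.6]
256 289 22 x at z4,34,42: [9.8, -10.5, -16.0]
256 314 55 x at z4,34,42: [26.6, 2.9, -3.4]
256 334 60 x at z4,34,42: [40.8, 14.2, 7.2]
268 259 89 x at z4,34,42: [-9.1, -25.6, -30.1]
268 273 14 x at z4,34,42: [-0.4, -18.7, -23.6]
268 289 24 x at z4,34,42: [9.8, -10.5, -16.0]
268 314 54 x at z4,34,42: [26.6, 2.9, -3.4]
268 332 50 x at z4,34,42: [39.3, 13.1, 6.1]
```

Request:
servo_tool(motion=[-0.002, 0, 0, 0, 0, 0, 0.5, -0.004, 0, 0, 0, 0, 0, 0.5, -0.006, 0, 0, 0, 0, 0, 0.5, -0.007, 0, 0, 0, 0, 0, 0.5, -0.008, 0, 0, 0, 0, 0, 0.5, -0.0085, 0, 0, 0, 0, 0, 0.5, -0.0085, 0, 0, 0, 0, 0, 0.5, -0.0085, 0, 0, 0, 0, 0, 0.5, -0.0085, 0, 0, 0, 0, 0, 0.5, -0.0085, 0, 0, 0, 0, 0, 0.5])

```text
time_s: 11.97
eef_pos: [513.9, -164.8, 12.3]
eef_rot: [0.0, 0.788, 0.616, -0.0]
force: [0.1, 0.4, 0.4]
opening: 21.3
gripper_force: 0.0
```

```bash
python3 -c "
from h import *
cgo(-11.6,0,12)"; python3 e.py
```

```text
case-frame TCP -13.1 0.0
t 11.97 pos [ 513.9 -164.8   12.3] yaw -14.0 open 21.3 F [0.1 0.4 0.4] j [ 0.45  0.74 -0.34  1.95  0.47  0.53 -0.46] 
-> [-0.0015 -0.      0.0003] [-0.      0.0001  0.0008] steps 0.0
245 258 98 x at z4,34,42: [-1.0, -17.5, -21.9]
245 272 19 x at z4,34,42: [7.7, -10.5, -15.4]
245 288 27 x at z4,34,42: [17.9, -2.4, -7.8]
245 298 66 x at z4,34,42: [24.5, 2.9, -2.9]
245 332 58 x at z4,34,42: [48.0, 21.8, 14.8]
256 258 95 x at z4,34,42: [-1.0, -17.5, -21.9]
256 272 19 x at z4,34,42: [7.6, -10.5, -15.4]
256 289 20 x at z4,34,42: [18.5, -1.9, -7.3]
256 298 57 x at z4,34,42: [24.4, 2.9, -2.9]
256 329 26 x at z4,34,42: [45.9, 20.0, 13.1]
256 334 63 x at z4,34,42: [49.5, 22.9, 15.8]
268 258 93 x at z4,34,42: [-1.0, -17.5, -21.9]
268 272 15 x at z4,34,42: [7.6, -10.6, -15.4]
268 288 23 x at z4,34,42: [17.9, -2.4, -7.8]
268 298 66 x at z4,34,42: [24.4, 2.9, -2.9]
268 332 56 x at z4,34,42: [48.0, 21.8, 14.7]
```

Request:
servo_tool(motion=[-0.0007, 0, 0, 0, 0, 0, 0.5, -0.0013, 0, 0, 0, 0, 0, 0.5, -0.0013, 0, 0, 0, 0, 0, 0.5, -0.0013, 0, 0, 0, 0, 0, 0.5, -0.0013, 0, 0, 0, 0, 0, 0.5, 0.01, 0, 0, 0, 0, 0, 0.5, 0.03, 0, -0.01, 0, 0, 0, 0.5, 0.03, 0, -0.05, 0, 0, 0, 1, 0.03, 0, -0.08, 0, 0, 0, 1, 0.0, 0, -0.1, 0, 0, 0, 1])

```text
time_s: 12.85
eef_pos: [516.5, -158.8, 115.2]
eef_rot: [0.0, 0.785, 0.619, 0.002]
force: [1.2, 0.7, 1.0]
opening: -0.2
gripper_force: 0.0
```

```bash
python3 - <<'E'
from h import *
cgo(0,100,110)
# joint margins for the door sweep are judged from j
print(env.state()['joints'].round(2))
E
python3 e.py
```

```text
case-frame TCP -19.6 1.1
t 12.85 pos [ 516.5 -158.8  115.2] yaw -13.5 open -0.2 F [1.2 0.7 1. ] j [ 0.52  0.58 -0.44  1.91  0.35  0.73 -0.37] 
-> [-0.0204  0.0987  0.0054] [ 0.0028 -0.0029  0.0083] steps 2.4
[ 0.52  0.58 -0.44  1.91  0.35  0.73 -0.37]
245 263 63 x at z4,34,42: [53.8, 36.8, 32.3]
256 227 52 x at z4,34,42: [17.8, 5.1, 1.8]
256 311 83 x at z4,34,42: [106.1, 82.9, 76.8]
256 318 142 x at z4,34,42: [114.2, 90.1, 83.7]
256 334 305 x at z4,34,42: [133.4, 107.0, 99.9]
268 263 69 x at z4,34,42: [53.6, 36.7, 32.2]
```

View pics/last.png

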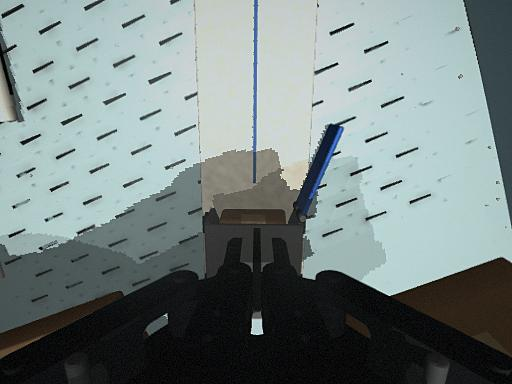

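```bash
sed -i 's/range(225,340)/range(195,240)/;s/(245,256,268)/(232,242,250,262,274)/' e.py; python3 e.py; python3 -c "
from h import *
cgo(-60,100,110)"
```

```text
232 195 70 x at z4,34,42: [-0.3, -9.7, -12.2]
232 209 17 x at z4,34,42: [12.6, 1.7, -1.2]
232 237 31 x at z4,34,42: [39.6, 25.5, 21.8]
242 195 76 x at z4,34,42: [-0.3, -9.7, -12.2]
242 200 18 x at z4,34,42: [4.3, -5.6, -8.3]
242 209 40 x at z4,34,42: [12.6, 1.7, -1.2]
242 236 14 x at z4,34,42: [38.6, 24.7, 21.0]
242 237 14 x at z4,34,42: [39.6, 25.5, 21.8]
250 195 77 x at z4,34,42: [-0.3, -9.7, -12.2]
250 200 18 x at z4,34,42: [4.3, -5.6, -8.3]
250 209 46 x at z4,34,42: [12.6, 1.7, -1.2]
262 195 69 x at z4,34,42: [-0.3, -9.7, -12.2]
262 209 42 x at z4,34,42: [12.6, 1.8, -1.1]
274 196 73 x at z4,34,42: [0.6, -8.8, -11.4]
274 209 14 x at z4,34,42: [12.7, 1.8, -1.1]
274 237 41 x at z4,34,42: [39.6, 25.6, 21.8]
case-frame TCP -10.0 1.5
t 12.95 pos [ 514.5 -168.2  115.3] yaw -14.1 open 0.6 F [ 0.2 -0.  -1.8] j [ 0.52  0.58 -0.44  1.91  0.36  0.73 -0.37] 
-> [0.0503 0.0984 0.0056] [ 0.0042  0.002  -0.0024] steps 2.7
```

The parcel's end is flush to within about 1 mm (rear at −0.3 and the mouth edge near 0). For the door I move the shut fingers to its outer side and lower them there.

Request:
servo_tool(motion=[-0.0, 0.03, 0, 0, 0, 0, 1, 0.02, 0.06, 0, 0, 0, 0, 1, 0.036, 0.09, 0, 0, 0, 0, 1, 0.036, 0.09, 0, 0, 0, 0, 1, 0.036, 0.09, 0, 0, 0, 0, 1, 0.036, 0.09, 0, 0, 0, 0, 1, 0.036, 0.09, 0.03, 0, 0, 0, 1, 0.036, 0.09, 0.065, 0, 0, 0, 1, 0.036, 0.09, 0.1, 0, 0, 0, 1, 0.036, 0.09, 0.1, 0, 0, 0, 1])

```text
time_s: 13.78
eef_pos: [605.7, -151.3, 6.7]
eef_rot: [-0.003, 0.788, 0.616, -0.003]
force: [-1.1, 0.6, -1.5]
opening: -0.4
gripper_force: 0.0
```

```bash
python3 -c "
from h import *
cgo(-59.5,55.4,15)"
```

```text
case-frame TCP -48.4 85.8
t 13.78 pos [ 605.7 -151.3    6.7] yaw -14.0 open -0.4 F [-1.1  0.6 -1.5] j [ 0.39  0.84 -0.36  1.71  0.44  0.68 -0.45] 
-> [ 0.0111 -0.0305 -0.008 ] [-0.0079  0.0007  0.0007] steps 0.8
```

Request:
servo_tool(motion=[0.005, -0.02, -0.003, 0, 0, 0, 1, 0.0105, -0.0346, -0.003, 0, 0, 0, 1, 0.013, -0.042, -0.003, 0, 0, 0, 1, 0.014, -0.0495, -0.003, 0, 0, 0, 1, 0.014, -0.058, -0.003, 0, 0, 0, 1, 0.0132, -0.0658, -0.003, 0, 0, 0, 1, 0.0105, -0.074, -0.003, 0, 0, 0, 1, 0.0065, -0.0824, -0.003, 0, 0, 0, 1, 0.001, -0.0895, -0.003, 0, 0, 0, 1, -0.0063, -0.0968, -0.003, 0, 0, 0, 1])

```text
time_s: 14.62
eef_pos: [513.7, -134.6, 15.3]
eef_rot: [-0.0, 0.788, 0.616, -0.0]
force: [0.1, 0.3, -0.8]
opening: -0.3
gripper_force: 0.4
```

```bash
python3 - <<'E'
from h import *
cgo(-18,-18,15)
im=eyes.read_camera('wrist'); cv2.imwrite('pics/w5.png',im[:,:,::-1])
E
```

```text
case-frame TCP -42.3 -7.5
t 14.62 pos [ 513.7 -134.6   15.3] yaw -13.9 open -0.3 F [ 0.1  0.3 -0.8] j [ 0.4   0.73 -0.34  1.97  0.47  0.52 -0.52] 
-> [-0.0243 -0.0105  0.0003] [-0.0001 -0.      0.001 ] steps 0.6
```

View pics/w5.png

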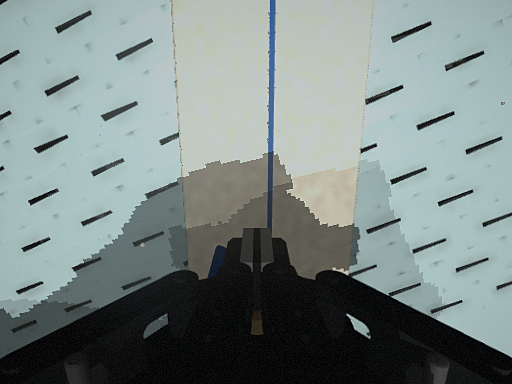

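The blue door's free edge is at (217,260) beside the fingers, so the door has swung round. I finish closing it gently.

Request:
servo_tool(motion=[-0.006, -0.004, 0, 0, 0, 0, 1, -0.0112, -0.0068, 0, 0, 0, 0, 1, -0.015, -0.0083, 0, 0, 0, 0, 1, -0.0185, -0.0095, 0, 0, 0, 0, 1, -0.0215, -0.011, 0, 0, 0, 0, 1, -0.0235, -0.011, 0, 0, 0, 0, 1, -0.0245, -0.011, 0, 0, 0, 0, 1, -0.025, -0.011, 0, 0, 0, 0, 1, -0.0255, -0.011, 0, 0, 0, 0, 1, -0.0255, -0.011, 0, 0, 0, 0, 1])

```text
time_s: 15.5
eef_pos: [497.8, -155.6, 15.2]
eef_rot: [-0.0, 0.788, 0.616, 0.0]
force: [-0.7, 6.0, 0.5]
opening: -0.3
gripper_force: 2.3
```

Request:
servo_tool(motion=[-0.0005, 0, 0, 0, 0, 0, 1, -0.001, 0, 0, 0, 0, 0, 1, -0.0015, 0, 0, 0, 0, 0, 1, -0.002, 0, 0, 0, 0, 0, 1, -0.002, 0, 0, 0, 0, 0, 1, -0.002, 0, 0, 0, 0, 0, 1, -0.002, 0, 0, 0, 0, 0, 1, -0.002, 0, 0, 0, 0, 0, 1, -0.002, 0, 0, 0, 0, 0, 1, -0.002, 0, 0, 0, 0, 0, 1])

```text
time_s: 16.33
eef_pos: [497.7, -155.9, 15.2]
eef_rot: [-0.001, 0.787, 0.617, 0.001]
force: [0.2, 15.2, 2.4]
opening: 0.0
gripper_force: 7.1
```

The door is at a hard stop: 0.3 mm more travel raised the force to 15 N, and the position matches the shut one. I back off and look.

Request:
servo_tool(motion=[0.003, 0, 0, 0, 0, 0, 1, 0.02, 0, 0, 0, 0, 0, 1, 0.04, 0, 0, 0, 0, 0, 1, 0.05, 0, -0.03, 0, 0, 0, 1, 0.05, 0, -0.07, 0, 0, 0, 1, 0.05, 0, -0.11, 0, 0, 0, 1, 0.03, 0, -0.15, 0, 0, 0, 1, 0.01, 0, -0.17, 0, 0, 0, 1, 0.01, 0, -0.17, 0, 0, 0, 1, 0.01, 0, -0.17, 0, 0, 0, 1])

```text
time_s: 17.17
eef_pos: [499.8, -150.1, 186.4]
eef_rot: [0.001, 0.788, 0.615, 0.0]
force: [-0.3, 0.5, 0.3]
opening: -0.2
gripper_force: 0.0
```

```bash
python3 - <<'E'
from h import *
cgo(0,0,180)
c=cal('wrist'); im=eyes.read_camera('wrist')
H=MO-5*CX+37*CN
for q in(0,.05,.1):
    E=H+73*(-np.sin(q)*CX-np.cos(q)*CN); print(q,proj(c,[[*H,38.5],[*E,38.5],[*E,5.5]]).round(1))
cv2.imwrite('pics/w6.png',cv2.resize(im[120:290,150:370],None,fx=3.5,fy=3.5,interpolation=cv2.INTER_CUBIC)[:,:,::-1])
E
```

```text
case-frame TCP -24.0 -17.2
t 17.17 pos [ 499.8 -150.1  186.4] yaw -14.1 open -0.2 F [-0.3  0.5  0.3] j [ 0.55  0.45 -0.49  1.9   0.28  0.86 -0.33] 
-> [-0.0239  0.0172  0.0065] [ 0.0024  0.0008 -0.0015] steps 0.7
0 [[310.3 194.9]
 [236.4 195.1]
 [238.2 186.1]]
0.05 [[310.3 194.9]
 [236.5 191.5]
 [238.3 182.9]]
0.1 [[310.3 194.9]
 [236.7 188. ]
 [238.5 179.7]]
```

View pics/w6.png

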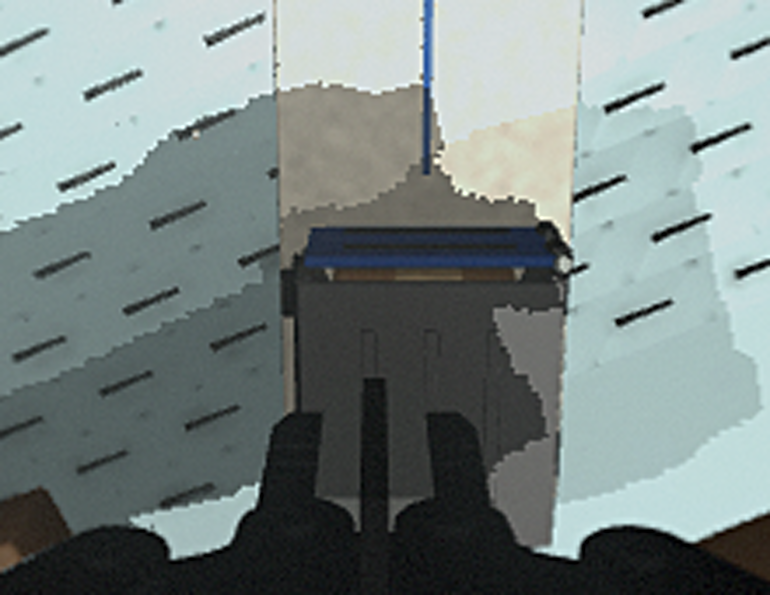

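The door lies flat and parallel to the mouth (crop row ≈228–268 along its whole width), with the parcel just behind it. The robot is clear, so I hand in.

```bash
python3 -c "
from h import *
print(env.sign_off())"
```

```text
the job is handed in; nothing more can be done
None
```

The smallest parcel is in the case, label up, with its end flush to within about 1 mm of the mouth. The blue door is fully shut on it, and I handed the job in after about 17 s of robot time; the verdict was not shown.

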